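# Feed a bar blank under the punch guard with the push stick

### The job

Take the wooden push stick and use it to push the steel bar along the bed, through the low guarded opening of the hand punch and under its roller, until the bar is pressed firmly home on the sprung stop pin of the back gauge: about 6 to 9 N on the pin over the bar's running drag, and never over 12 N. Then draw the stick back out of the guard and leave it lying flat, with the bar still home, pressing on the pin. Never touch the bar with the gripper, and leave the hammer, wrench and tin alone.

Things in the scene. Friction and masses are not known exactly. Their poses are not given: they have to be found in the camera images.
- mouth (a point): Entry of the guarded opening of the green hand punch fixed to the bench: centre of the opening in the plane of the guard's front, on the bed's top face (10 mm above the bench). x axis: feed direction, into the opening; y: left of it; z up. Opening 44 mm wide, 22 mm high over the bed, tunnel 130 mm long, side walls 24 mm thick, guard roof 34 mm above the bed.
- infeed (a point): Point on the bed's top face 110 mm before the mouth, same axes. The bed is a flat steel plate 100 mm wide from 240 mm before the mouth to 250 mm past it. A fence 14 mm high runs before the mouth on the right (-y), its face in line with the tunnel's right wall (y = -22 mm). A slanted lead-in 14 mm high stands 36 mm before the left wall.
- roller_place (a point): Point on the bed 90 mm past the mouth, under the axis of a freely turning sprung roller, 50 mm in diameter, that hangs 6 mm over the bed. The bar must lift it 2 mm: the push rises by some newtons there, and from then on the bar drags more (about 4 to 12 N in all), which keeps it where it is left. The roller's two posts reach 76 mm above the bed.
- gauge: Back gauge behind the tunnel: aluminium block 80 mm wide, 24 mm thick along the feed, 28 mm high, black knob on top. Origin: centre of its front face, at the bed's top; x axis along the feed. It stands 172 to 190 mm past the mouth. A steel stop pin (10 mm thick, stiffly sprung, 5 N/mm, 3.5 mm travel) sticks out of this face towards the mouth, by 4 to 24 mm: the bar seats on the pin's tip.
- bar_center (a point): Centre of the steel bar blank, 120 x 40 x 8 mm, about 0.3 kg, lying loose on the bed before the opening. x axis along its length, towards the opening; z up.
- bar_front (a point): Middle of the bar's front end face (towards the opening), 4 mm above its underside.
- bar_tail (a point): Middle of the bar's rear end face (the one that the stick pushes), 4 mm above its underside.
- stick_grip (a point): Centre of the upright grip of the wooden push stick (0.14 kg), lying flat on the bench. Grip: 50 mm long (x), 20 mm thick (y), from 12 to 58 mm above the stick's underside; this point is 35 mm above the underside. It stands on a flat blade 12 mm high and 30 mm wide, which runs from 150 mm ahead (+x) of the grip's centre to 40 mm behind it. x axis along the blade to its nose, z up.
- stick_nose (a point): Middle of the blade's flat front end (the nose that pushes), 6 mm above the stick's underside.
- stick: The push stick as a whole; origin on its underside, 35 mm below the grip's centre. Same axes.
- bar: The bar blank as a whole; origin at the centre of its underside. Same axes as its centre point.
- hammer: Bystander: hammer lying on the bench. Leave alone.
- wrench: Bystander: wrench lying on the bench beyond the machine. Leave alone.
- tin: Bystander: plain grey tin, 66 mm diameter, 85 mm tall, standing on the bench. Leave alone.
Not all that is in view belongs to the job. Leave any red or white look-alike of the stick alone.

How it is judged:
By the outcome, as a careful person would: the job done as asked, in the order asked, and still so for the second after the job is handed in, with the robot touching nothing.
It also fails if it takes over 69 s, if anything falls off the work surface, if the arm or the gripper's body presses on something with over 40 N, if the wrist force passes 120 N, or if a joint passes its speed limit or range.

### The arm

A 7-joint arm with a two-finger parallel gripper is mounted at the origin on the work surface. World frame = base frame: x ahead of the robot, y to its left, z up, the work surface at z = 0. Lengths are in m, angles in rad, forces in N, time in s.
With the tool pointing down it reaches from about 0.4 to 0.85 m from the base axis. Payload 10.4 kg.
Tool frame: the origin (TCP) lies midway between the tips of the shut fingers; the grasp point (between the pads) lies 19 mm behind it; z points along the fingers, y is the line along which they close (so a half turn about z gives the same grasp; the last joint's range is limited). The gripper opens to 87 mm and grips with 3 to 60 N. Pads are 19 mm wide; open, the fingers measure 117 mm over their backs; the gripper's body (75 mm by 190 mm) begins 51 mm behind the grasp point.
Start: joints at [-1.132, 0.332, -0.065, 1.46, 0.022, 1.35, -0.088], TCP at [0.278, 0.56, 0.223] pointing down, gripper open.
Joint ranges: [-2.6, 2.6], [-0.5, 2.12], [-1.47, 1.34], [0.16, 2.42], [-1.27, 4.41], [0.06, 2.06], [-2.6, 2.6]. Speed limits (rad/s): [2.22, 2.22, 2.79, 2.79, 3.14, 3.14, 3.14].

### API

Orientations are given as a unit quaternion [x, y, z, w].
In Python, from bench import r gives the robot as it stands.
- The arm moves only by the tool move_arm, never from a script. Its argument "targets" is a list of rows, each a list of 3 entries, a list of its own where there are three numbers: the shift along the tool's x, y, z in cm, then the turn, a rotation vector about the tool's x, y, z in rad, then the opening in per cent of the stroke, from 0 (shut) to 100 (fully open). In form: [[[x, y, z], [wx, wy, wz], gripper], ...]. A call has 1 to 20 rows; each row shifts and turns the commanded pose from where the row before left it, along the tool's axes as they then stand; what a row does not reach is not made up. A row lasts 1/8 s, in which the tool goes at most 62.5 mm and 10.7 degrees, less where a joint would pass 70% of its speed; a pose out of reach is approached as far as the arm can. A call with a gripper value outside its range is refused whole. The fingers move at their own pace and stop on an object; "grip_force" is the grip in N (left out, the last holds). Time passes only in rows, so rows that do not move let the fingers close. It gives the time, the measured TCP pose, the force, the opening and the grip force at its end, in the units of the state.
- r.read_state(): the state, without advancing time (a new reading comes with each control period).
- r.camera(name): name is "scene" or "top" or "wrist"; returns a dict with "image" (480x640x3 uint8, blue, green, red), "vertical_fov" (degrees; the focal length in pixels is half the picture's height over the tangent of half this angle, whatever the lens; pixels are square), "cx", "cy" (the principal point, pixels), "k1" (the pictures are not rectified: a ray, as slopes to the right and down, at radius r is drawn at 1 + k1 r^2 times it, then the intrinsics apply), "cam_to_world" (4x4, takes a point from camera to world coordinates). Camera axes: x right, y down, z forward; pixel columns grow to the right and rows downward; lengths in m; the calibration is good to about 2 mm. A picture is of the moment at which its call begins. There is no depth.
- r.close_job(): hands the job in; it is judged then, once.
The state is a dict: "time": time; "joint_positions": joint angles; "joint_vel": joint speeds; "joint_torque": joint torques, N m; "ee_pos": TCP position; "eef_rot": TCP orientation; "ft_force": force on the tool from outside, world axes, zero at the start; "torque": the same for the moment, N m; "width": finger opening in m; "grip_force": force on a finger pad.
Only numpy, scipy, OpenCV 4.12 (cv2) and the standard library are available. Lean on these libraries where they do the work, as an engineer would, in place of code of your own. Each camera call takes 0.05 s, during which the arm holds its last target. There are 200 camera calls.

## Working session

There is one attempt and no reset: what is moved stays moved. The work goes in short steps, Python scripts to look and compute and a tool call to move; the robot and the scene stay as the last step left them, time stands still between calls to the robot, and variables do not carry over. Pictures are saved under pics/ and viewed, at most 10 in all, crops included, and the job is handed in when it is done.

Besides the shell and the picture viewer there is one more tool, called after "Request:" in YAML: its name, and indented under it one key for each argument. move_arm: Moves the arm, as the interface text tells. Its arguments: {"type":"object","properties":{"targets":{"type":"array"},"grip_force":{"type":"number"}},"required":["targets"]}

```bash
mkdir -p pics; ls; cat > h.py <<'E'
import numpy as np, cv2
from scipy.spatial.transform import Rotation as R
from bench import r
def K(c):
    f=240/np.tan(np.radians(c["vertical_fov"]/2)); return np.array([[f,0,c["cx"]],[0,f,c["cy"]],[0,0,1.]]), np.array([c["k1"],0,0,0,0.])
def w(c,px,z):
    k,d=K(c); s=cv2.undistortPoints(np.array(px,float).reshape(-1,1,2),k,d,None,None).reshape(-1,2)
    T=np.array(c["cam_to_world"]); v=np.c_[s,np.ones(len(s))]@T[:3,:3].T; o=T[:3,3]
    z=np.broadcast_to(z,len(s)); return o+v*((z-o[2])/v[:,2])[:,None]
def proj(c,P):
    k,d=K(c); T=np.linalg.inv(np.array(c["cam_to_world"])); return cv2.projectPoints(np.array(P,float).reshape(-1,3),cv2.Rodrigues(T[:3,:3])[0],T[:3,3],k,d)[0].reshape(-1,2)
def snap(n,f):
    import pickle
    c=r.camera(n); cv2.imwrite(f"pics/{f}.png",c["image"]); pickle.dump(c,open(f"pics/{f}.pkl","wb")); return c
def load(f):
    import pickle; return pickle.load(open(f"pics/{f}.pkl","rb"))
E
python3 - <<'E'
from h import *
for n in("top","scene"):
    c=snap(n,n+"0"); print(n,c["vertical_fov"],c["cx"],c["cy"],c["k1"],np.round(c["cam_to_world"],3).tolist())
print(r.read_state())
E
```

```text
pics
top 57.54273479681043 322.1539426625705 233.4721283555049 -0.10612495098768847 [[0.008, -0.969, 0.248, 0.34], [-1.0, -0.009, -0.003, -0.104], [0.005, -0.248, -0.969, 0.961], [0.0, 0.0, 0.0, 1.0]]
scene 44.10949047482539 314.6575070605132 239.04561441667013 -0.10521968911435996 [[0.554, 0.717, -0.424, 1.199], [0.833, -0.476, 0.284, -0.526], [0.002, -0.51, -0.86, 1.321], [0.0, 0.0, 0.0, 1.0]]
{'time': 0.1, 'joint_positions': array([-1.13163655,  0.33278945, -0.06471866,  1.46087699,  0.02156304,
        1.34988798, -0.08849925]), 'joint_vel': array([ 0.00050707, -0.00068893,  0.00063623, -0.00115552,  0.00076916,
       -0.0001041 , -0.00076793]), 'joint_torque': array([ 1.64486632e-03, -6.24544501e+01,  2.48768250e-02, -3.90712953e+01,
       -6.14753016e-02,  3.66175559e-02,  1.41936453e-04]), 'ee_pos': array([0.27827733, 0.55923637, 0.22183615]), 'eef_rot': array([ 2.28819554e-01,  9.73468649e-01, -6.19175352e-04, -1.37339599e-04]), 'ft_force': array([-0.50667722, -0.16203053, -0.48370626]), 'torque': array([0.00858003, 0.03530438, 0.01239434]), 'grip_force': 0.0, 'width': 0.08691579081136148}
```

View pics/top0.png

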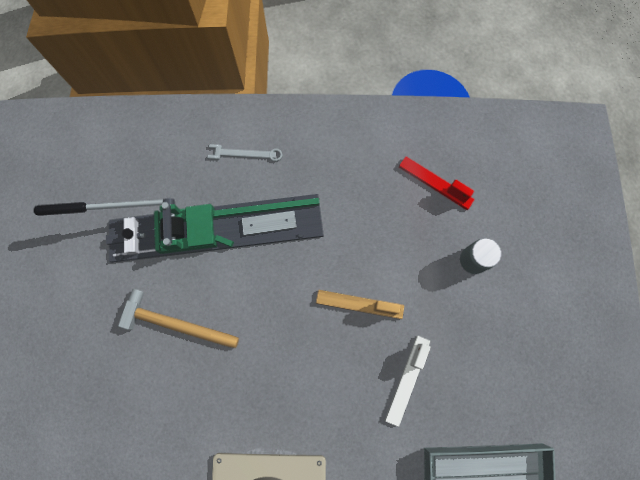

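View pics/scene0.png

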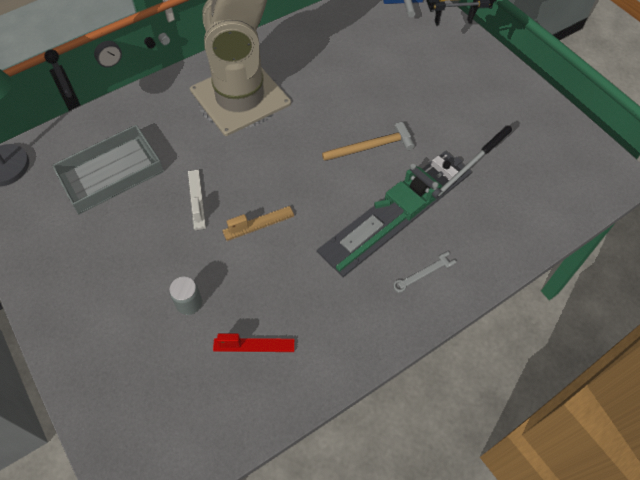

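The top view shows the wooden stick with its nose at about (318,298) and grip at (390,307). The bar is at about (243–296, 213–233), the bed runs (321,218)→(108,245), and the feed goes left. I'll zoom in for corner positions.

```bash
python3 - <<'E'
from h import *
a=cv2.imread("pics/top0.png")[185:325,100:420]; a=cv2.resize(a,None,fx=2.5,fy=2.5,interpolation=cv2.INTER_CUBIC)
b=cv2.imread("pics/scene0.png")[120:280,218:518]; b=cv2.resize(b,None,fx=1.55,fy=1.55,interpolation=cv2.INTER_CUBIC)
o=np.zeros((600,800,3),np.uint8); o[:350]=a; o[350:350+248,:465]=b
cv2.imwrite("pics/z1.png",o)
E
```

```text
(no output)
```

View pics/z1.png

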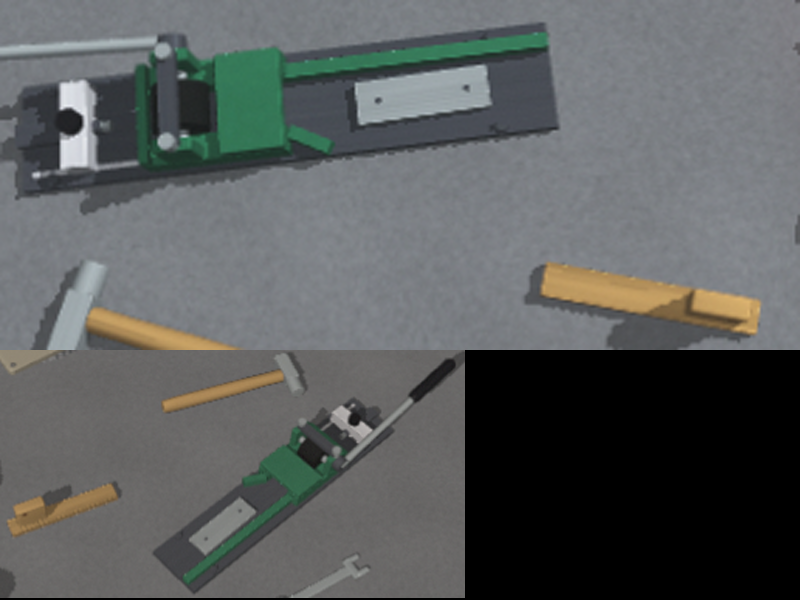

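```bash
python3 - <<'E'
from h import *
c=load("top0")
def q(p): return (np.array(p,float)+.5)/2.5-.5+[100,185]
def show(n,p,z):
    P=w(c,q(p),z); print(n,np.round(P[:,:2],4).tolist()); return P
b=show("bed RR,RL,FL,FR",[(545,24),(558,128),(22,193),(20,88)],.010)
print([np.linalg.norm(b[i]-b[i-1]) for i in range(4)])
f=show("fence face top",[(287,77),(547,45)],.024)
g=show("guard front",[(285,48),(291,149)],.044)
br=show("bar FR,RR,RL,FL",[(355,83),(487,66),(491,107),(361,125)],.018)
print([np.linalg.norm(br[i]-br[i-1]) for i in range(4)], br.mean(0))
s=show("stick blade NR NL TL TR",[(548,263),(541,293),(755,333),(760,300)],.012)
print([np.linalg.norm(s[i]-s[i-1]) for i in range(4)])
t=show("grip top",[(697,289),(757,297),(751,320),(692,311)],.058)
ga=show("gauge top front r,l",[(91,80),(97,168)],.038); pin=show("pin tip",[(109,126)],.017)
def ang(v): return np.degrees(np.arctan2(v[1],v[0]))
print("ang bed",ang(b[2]-b[1]),ang(b[3]-b[0]),"fence",ang(f[0]-f[1]),"bar",ang(br[0]-br[1]),ang(br[3]-br[2]),"stick",ang(s[0]-s[3]),ang(s[1]-s[2]), ang(t[0]-t[1]),"grip c",t.mean(0))
E
```

```text
bed RR,RL,FL,FR [[0.6764, -0.0955], [0.5779, -0.1083], [0.5126, 0.3768], [0.6115, 0.3917]]
[np.float64(0.4915206580586689), np.float64(0.0993486507201611), np.float64(0.489446705682189), np.float64(0.0999589075072587)]
fence face top [[0.6194, 0.136], [0.6515, -0.0977]]
guard front [[0.6403, 0.1346], [0.5485, 0.1228]]
bar FR,RR,RL,FL [[0.616, 0.0751], [0.633, -0.0437], [0.5947, -0.0482], [0.577, 0.0676]]
[np.float64(0.039709723546704184), np.float64(0.12000818352925921), np.float64(0.038579092904920634), np.float64(0.11713043241225814)] [0.60520981 0.01273495 0.018     ]
stick blade NR NL TL TR [[0.4564, -0.1005], [0.4303, -0.0947], [0.3969, -0.2793], [0.4253, -0.2845]]
[np.float64(0.18667859744583565), np.float64(0.02669619744007599), np.float64(0.18763743255461435), np.float64(0.028832224130731155)]
grip top [[0.4301, -0.2237], [0.4236, -0.2734], [0.4048, -0.2678], [0.412, -0.2193]]
gauge top front r,l [[0.6113, 0.3111], [0.5309, 0.2963]]
pin tip [[0.5742, 0.2985]]
ang bed 97.66683124560419 97.59686763083556 fence 97.80961458016446 bar 98.14133651735347 98.67781490962777 stick 80.42084167051688 79.75865517729058 82.61935226872782 grip c [ 0.41762228 -0.24604814  0.058     ]
```

Request:
move_arm:
  targets:
    - [[0,0,0],[0,0,0.183],100]
    - [[0,0,0],[0,0,0.183],100]
    - [[0,0,0],[0,0,0.183],100]
    - [[0,0,0],[0,0,0.183],100]
    - [[0,0,0],[0,0,0.183],100]
    - [[0,0,0],[0,0,0.183],100]
    - [[0,0,0],[0,0,0.183],100]
    - [[-4.1,2.75,0],[0,0,0],100]
    - [[-4.1,2.75,0],[0,0,0],100]
    - [[-4.1,2.75,0],[0,0,0],100]
    - [[-4.1,2.75,0],[0,0,0],100]
    - [[-4.1,2.75,0],[0,0,0],100]
    - [[-4.1,2.75,0],[0,0,0],100]
    - [[-4.1,2.75,0],[0,0,0],100]
    - [[-4.1,2.75,0],[0,0,0],100]
    - [[-4.1,2.75,0],[0,0,0],100]

```text
time: 2.1
ee_pos: [0.4594, 0.152, 0.2224]
eef_rot: [0.765, 0.644, 0.0, -0.0]
ft_force: [0.3, 0.7, -0.1]
width: 0.0871
grip_force: 0.0
```

Request:
move_arm:
  targets:
    - [[-4.9,0.3,0],[0,0,0],100]
    - [[-4.9,0.3,0],[0,0,0],100]
    - [[-4.9,0.3,0],[0,0,0],100]
    - [[-4.9,0.3,0],[0,0,0],100]
    - [[-4.9,0.3,0],[0,0,0],100]
    - [[-4.9,0.3,0],[0,0,0],100]
    - [[-4.9,0.3,0],[0,0,0],100]
    - [[-4.9,0.3,0],[0,0,0],100]
    - [[0,0,0],[0,0,0],100]
    - [[0,0,0],[0,0,0],100]

```text
time: 3.35
ee_pos: [0.4157, -0.2361, 0.2222]
eef_rot: [0.765, 0.644, -0.0, -0.0]
ft_force: [0.8, 0.0, -0.5]
width: 0.0871
grip_force: 0.0
```

```bash
cat >> h.py <<'E'
def st():
    s=r.read_state(); M=R.from_quat(s["eef_rot"]).as_matrix()
    print("t",round(s["time"],2),"p",np.round(s["ee_pos"],4),"yaw",round(np.degrees(np.arctan2(M[1,0],M[0,0])),2),"z",np.round(M[:,2],3),"F",np.round(s["ft_force"],2),"w",round(s["width"],4),"g",round(s["grip_force"],1)); return s,M
def go(target,yaw):
    s,M=st(); a=np.degrees(np.arctan2(M[1,0],M[0,0])); print("shift tool cm",np.round(M.T@(np.array(target)-s["ee_pos"])*100,2),"turn z",round(-np.radians((yaw-a+180)%360-180),4))
E
python3 - <<'E'
from h import *
go([.4176,-.2457,.15],80.1)
c=snap("wrist","w1")
E
```

```text
t 3.35 p [ 0.4157 -0.2361  0.2222] yaw 80.16 z [-0.001  0.    -1.   ] F [ 0.79  0.03 -0.47] w 0.0871 g 0.0
shift tool cm [-0.91  0.36  7.22] turn z 0.001
```

View pics/w1.png

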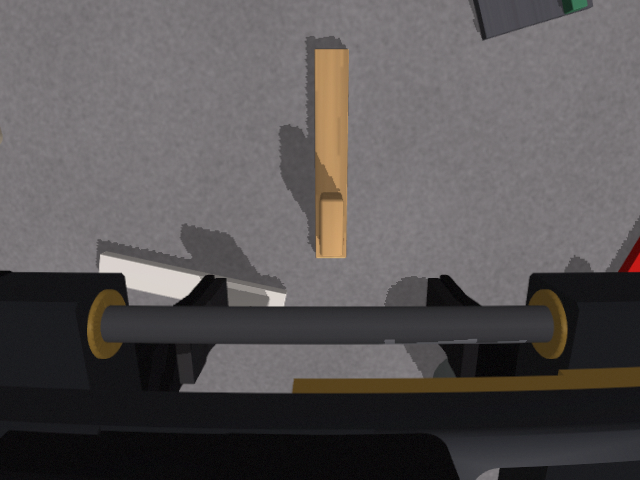

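The wrist view shows the wooden stick upright in the picture, with its nose at (315–349, 49) and tail at (316–346, 258). The white look-alike is at lower left, so I'll check clearance to it.

```bash
python3 - <<'E'
from h import *
c=load("w1")
P=w(c,[(315.5,49),(348.5,49),(346,258),(316.5,258)],.012); print(np.round(P,4)); n=P[:2].mean(0); t=P[2:].mean(0); d=n-t; print(np.linalg.norm(d),np.degrees(np.arctan2(d[1],d[0])), "grip est",n-.15*d/np.linalg.norm(d), t+.04*d/np.linalg.norm(d))
G=w(c,[(321,201),(344,201),(345,256),(320,256)],.058); print("grip top",G.mean(0))
T=load("top0"); print("white",w(T,[(416,337),(430,339),(428,358),(414,356)],.058))
E
```

```text
[[ 0.4312 -0.092   0.012 ]
 [ 0.4595 -0.0968  0.012 ]
 [ 0.4272 -0.2835  0.012 ]
 [ 0.3989 -0.2787  0.012 ]]
0.18947765620828438 80.19074770782011 grip est [ 0.41980554 -0.24220489  0.012     ] [ 0.41989453 -0.24169019  0.012     ]
grip top [ 0.42021972 -0.24231691  0.058     ]
white [[ 0.35562636 -0.29904709  0.058     ]
 [ 0.35150471 -0.32774619  0.058     ]
 [ 0.31370644 -0.3221772   0.058     ]
 [ 0.31783231 -0.2937167   0.058     ]]
```

Request:
move_arm:
  targets:
    - [[-0.6,0.5,4],[0,0,0],60]
    - [[0,0,5],[0,0,0],60]
    - [[0,0,5],[0,0,0],60]
    - [[0,0,4.2],[0,0,0],60]
    - [[0,0,2],[0,0,0],60]
    - [[0,0,0],[0,0,0],60]
    - [[0,0,0],[0,0,0],0]
    - [[0,0,0],[0,0,0],0]
    - [[0,0,0],[0,0,0],0]
    - [[0,0,0],[0,0,0],0]
    - [[0,0,0],[0,0,0],0]
  grip_force: 60

```text
time: 4.78
ee_pos: [0.4197, -0.2434, 0.0208]
eef_rot: [0.765, 0.644, 0.0, -0.0]
ft_force: [-1.9, 1.4, 6.4]
width: 0.0195
grip_force: 59.9
```

```bash
python3 -c "
from h import *
st()"
```

```text
t 4.78 p [ 0.4197 -0.2434  0.0208] yaw 80.14 z [ 0.  0. -1.] F [-1.87  1.38  6.39] w 0.0195 g 59.9
```

```bash
python3 - <<'E'
from h import *
T=load("top0"); print("red",w(T,[(402,158),(400,168),(468,208),(450,190)],.012),"tin",w(T,[(487,254)],.085))
go([.640,-.224,.10],98.4)
E
```

```text
red [[ 0.76889368 -0.29380768  0.012     ]
 [ 0.74329208 -0.28796297  0.012     ]
 [ 0.6467963  -0.44271172  0.012     ]
 [ 0.69020453 -0.40331918  0.012     ]] tin [[ 0.52341232 -0.44969339  0.085     ]]
t 4.78 p [ 0.4197 -0.2434  0.0208] yaw 80.14 z [ 0.  0. -1.] F [-1.87  1.38  6.39] w 0.0195 g 59.9
shift tool cm [ 5.68 21.37 -7.92] turn z -0.3187
```

Request:
move_arm:
  targets:
    - [[0,0,-3],[0,0,0],0]
    - [[0,0,-5],[0,0,0],0]
    - [[0,0,0],[0,0,-0.16],0]
    - [[0,0,0],[0,0,-0.159],0]
    - [[0,0,0],[0,0,0],0]

```text
time: 5.4
ee_pos: [0.4194, -0.2434, 0.1004]
eef_rot: [0.654, 0.757, 0.0, -0.0]
ft_force: [-0.2, 0.5, -1.7]
width: 0.0197
grip_force: 59.9
```

```bash
python3 - <<'E'
from h import *
go([.640,-.224,.10],98.4)
E
```

```text
t 5.4 p [ 0.4194 -0.2434  0.1004] yaw 98.36 z [ 0.  0. -1.] F [-0.16  0.53 -1.67] w 0.0197 g 59.9
shift tool cm [-1.29 22.1   0.04] turn z -0.0007
```

Request:
move_arm:
  targets:
    - [[-0.3,4.4,0],[0,0,0],0]
    - [[-0.3,4.4,0],[0,0,0],0]
    - [[-0.3,4.4,0],[0,0,0],0]
    - [[-0.3,4.4,0],[0,0,0],0]
    - [[-0.1,4.5,0],[0,0,0],0]
    - [[0,0,3],[0,0,0],0]
    - [[0,0,2],[0,0,0],0]
    - [[0,0,0],[0,0,0],0]
    - [[0,0,0],[0,0,0],0]

```text
time: 6.52
ee_pos: [0.6402, -0.2244, 0.0515]
eef_rot: [0.654, 0.757, 0.0, 0.0]
ft_force: [1.1, -0.2, -1.6]
width: 0.0196
grip_force: 59.9
```

```bash
python3 - <<'E'
from h import *
st(); snap("wrist","w2"); c=snap("top","t2")
a=cv2.resize(c["image"][180:290,180:420],None,fx=3.3,fy=3.3,interpolation=cv2.INTER_CUBIC)
b=cv2.imread("pics/w2.png")[:300]
b=cv2.resize(b,None,fx=.75,fy=.75,interpolation=cv2.INTER_AREA)
o=np.zeros((600,800,3),np.uint8); o[:a.shape[0],:a.shape[1]]=a; o[370:370+b.shape[0],:b.shape[1]]=b; cv2.imwrite("pics/z2.png",o)
E
```

```text
t 6.53 p [ 0.6402 -0.2244  0.0515] yaw 98.34 z [ 0.001 -0.    -1.   ] F [ 1.06 -0.21 -1.62] w 0.0196 g 59.9
```

View pics/z2.png

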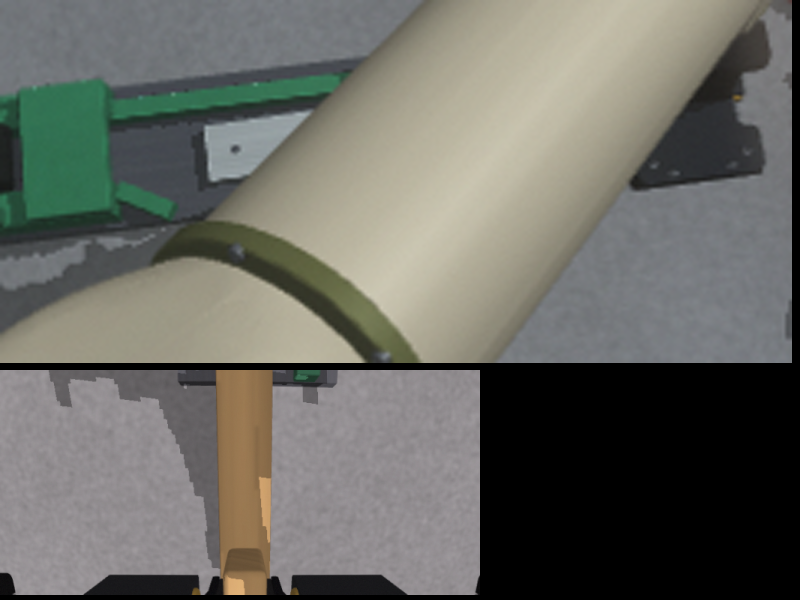

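The arm hides the bar in the top view, and from this height the wrist view shows only the stick, with the bed edge at its nose. I'll raise and advance the stick for a wrist-camera look at the bar and guard.

Request:
move_arm:
  targets:
    - [[0,0,-5],[0,0,0],0]
    - [[0,0,-6],[0,0,0],0]
    - [[0,0,-6],[0,0,0],0]
    - [[5,0,0],[0,0,0],0]
    - [[6,0,0],[0,0,0],0]
    - [[5,0,0],[0,0,0],0]
    - [[0,0,0],[0,0,0],0]
    - [[0,0,0],[0,0,0],0]

```text
time: 7.62
ee_pos: [0.6167, -0.0662, 0.2214]
eef_rot: [0.653, 0.757, 0.0, 0.0]
ft_force: [-0.4, -1.2, -1.4]
width: 0.019
grip_force: 59.9
```

```bash
python3 - <<'E'
from h import *
st(); snap("wrist","w3")
E
```

```text
t 7.62 p [ 0.6167 -0.0662  0.2214] yaw 98.4 z [ 0.001  0.    -1.   ] F [-0.45 -1.22 -1.4 ] w 0.019 g 59.9
```

View pics/w3.png

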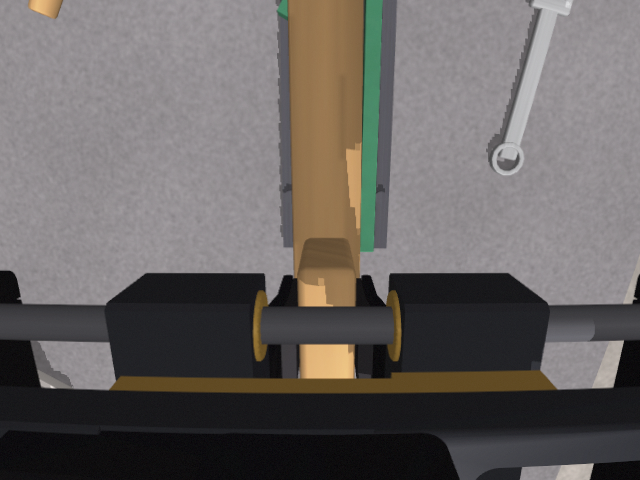

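The wrist view shows the bed's rear corners at (284,247) and (386,248) and the fence end at (361–374, 250). The stick covers the bar.

```bash
python3 - <<'E'
from h import *
c=load("w3")
P=w(c,[(386,248),(284,247)],.010); print("bed rear R,L",P, np.linalg.norm(P[0]-P[1]),P.mean(0))
F=w(c,[(361.5,250),(374,250),(364,20)],.024); print("fence face rear, outer, face ahead",F, np.degrees(np.arctan2(*(F[2]-F[0])[[1,0]])))
Q=w(c,[(396.5,5),(279,5),(385.5,240),(285,240)],.010); m1,m0=Q[:2].mean(0),Q[2:].mean(0); d=m1-m0; print("bed ang",np.degrees(np.arctan2(d[1],d[0])))
E
```

```text
bed rear R,L [[ 0.68023421 -0.0925385   0.01      ]
 [ 0.5820147  -0.10613665  0.01      ]] 0.0991563502549965 [ 0.63112445 -0.09933758  0.01      ]
fence face rear, outer, face ahead [[ 0.6551122  -0.09429984  0.024     ]
 [ 0.66671215 -0.09257679  0.024     ]
 [ 0.6242465   0.10133543  0.024     ]] 98.96574729942687
bed ang 98.1520203525807
```

```bash
python3 - <<'E'
from h import *
go([.641,-.217,.034],98.2)
E
```

```text
t 7.67 p [ 0.6167 -0.0671  0.2213] yaw 98.31 z [ 0.001 -0.    -1.   ] F [-0.45 -0.05 -1.22] w 0.0195 g 59.9
shift tool cm [-15.17   0.22  18.74] turn z 0.002
```

Request:
move_arm:
  targets:
    - [[-5,0.1,0],[0,0,0],0]
    - [[-5,0.1,0],[0,0,0],0]
    - [[-5.2,0,0],[0,0,0],0]
    - [[0,0,6],[0,0,0],0]
    - [[0,0,6],[0,0,0],0]
    - [[0,0,4.8],[0,0,0],0]
    - [[0,0,1.4],[0,0,0],0]
    - [[0,0,0.5],[0,0,0],0]
    - [[0,0,0],[0,0,0],0]
    - [[0,0,0],[0,0,0],0]

```text
time: 8.93
ee_pos: [0.6419, -0.2161, 0.0354]
eef_rot: [0.653, 0.757, 0.001, 0.001]
ft_force: [-0.1, -0.5, -1.3]
width: 0.0196
grip_force: 59.9
```

Request:
move_arm:
  targets:
    - [[0,0,0.1],[0,0,0],0]
    - [[0,0,0],[0,0,0],0]

```text
time: 9.18
ee_pos: [0.6411, -0.2156, 0.0329]
eef_rot: [0.653, 0.757, 0.0, 0.0]
ft_force: [-0.5, -0.1, -1.8]
width: 0.0196
grip_force: 59.9
```

Request:
move_arm:
  targets:
    - [[0,0,0.1],[0,0,0],0]
    - [[0,0,0],[0,0,0],0]

```text
time: 9.43
ee_pos: [0.6409, -0.2157, 0.0314]
eef_rot: [0.653, 0.757, -0.0, -0.0]
ft_force: [-0.5, -0.4, -1.2]
width: 0.0196
grip_force: 59.9
```

```bash
python3 - <<'E'
from h import *
go([.641,-.217,.032],98.2)
E
```

```text
t 9.43 p [ 0.6409 -0.2157  0.0314] yaw 98.42 z [-0.  0. -1.] F [-0.49 -0.39 -1.24] w 0.0196 g 59.9
shift tool cm [-0.13 -0.   -0.06] turn z 0.0039
```

Request:
move_arm:
  targets:
    - [[0.8,0,0],[0,0,0],0]
    - [[0.8,0,0],[0,0,0],0]
    - [[0.5,0,0],[0,0,0],0]
    - [[0.3,0,0],[0,0,0],0]
    - [[0.3,0,0],[0,0,0],0]
    - [[0.3,0,0],[0,0,0],0]
    - [[0.3,0,0],[0,0,0],0]

```text
time: 10.3
ee_pos: [0.6361, -0.1832, 0.0316]
eef_rot: [0.653, 0.757, -0.0, 0.0]
ft_force: [-0.4, -1.1, -1.4]
width: 0.0196
grip_force: 59.9
```

```bash
python3 - <<'E'
from h import *
st(); c=snap("scene","s3"); 
a=cv2.resize(c["image"][130:290,280:500],None,fx=3.6,fy=3.6,interpolation=cv2.INTER_CUBIC); cv2.imwrite("pics/z3.png",a)
E
```

```text
t 10.3 p [ 0.6361 -0.1832  0.0316] yaw 98.4 z [ 0. -0. -1.] F [-0.36 -1.1  -1.35] w 0.0196 g 59.9
```

View pics/z3.png

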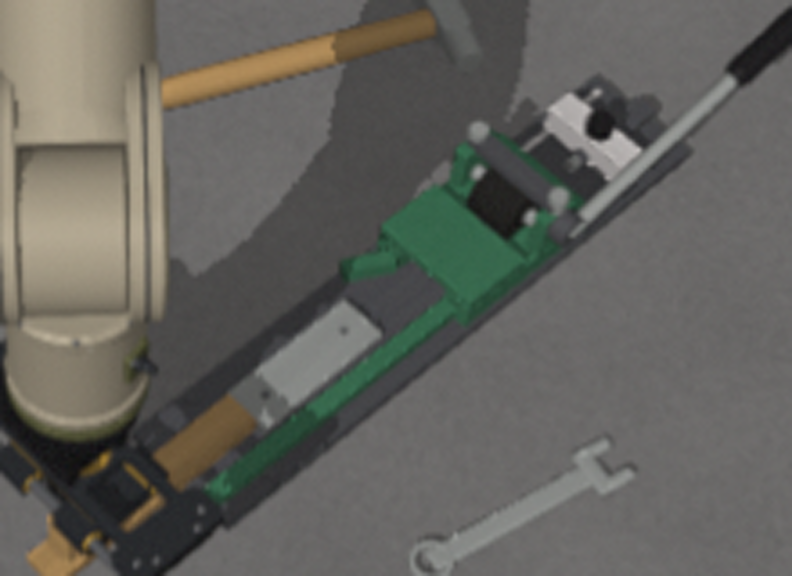

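The scene view shows the nose meeting the bar's tail near crop (243,400), and the bar's front edge at (343,300)–(381,328). The hammer and wrench are clear.

```bash
python3 - <<'E'
from h import *
c=load("s3")
def q(p): return (np.array(p,float)+.5)/3.6-.5+[280,130]
u=np.array([np.cos(np.radians(97.65)),np.sin(np.radians(97.65))]); n=np.array([-u[1],u[0]]); m=np.array([.597,.137])
def L(t,p,z):
    P=w(c,q(p),z)[:,:2]; print(t,np.round(np.c_[(P-m)@u,(P-m)@n]*1000,1).tolist())
L("bar FL FR",[(345,300),(382,330)],.018); L("bar tail L",[(250,380)],.018)
L("fence inner top",[(438,305),(320,400)],.024); L("fence outer top",[(455,322),(225,498)],.024); L("guard front top",[(382,232),(462,300)],.044); L("guard far edge",[(530,262)],.044)
L("gauge top front L R",[(548,110),(632,180)],.038); L("pin tip",[(572,160)],.015)
L("stick nose L",[(230,396)],.0226)
s,M=st(); print((s["ee_pos"][:2]+.15*M[:2,0]-m)@np.c_[u,n])
E
```

```text
bar FL FR [[-53.1, 24.7], [-51.0, -11.6]]
bar tail L [[-151.8, 20.5]]
fence inner top [[-8.2, -25.5], [-128.5, -26.6]]
fence outer top [[-9.4, -43.9], [-232.0, -39.9]]
guard front top [[-4.8, 38.7], [-3.3, -41.3]]
guard far edge [[57.9, -51.0]]
gauge top front L R [[175.3, 38.3], [174.4, -48.6]]
pin tip [[169.9, 2.8]]
stick nose L [[-173.6, 18.3]]
t 10.35 p [ 0.6361 -0.1826  0.0315] yaw 98.43 z [ 0.  0. -1.] F [-0.21 -1.05 -1.87] w 0.0193 g 59.9
[-0.17194584  0.00580093]
```

Request:
move_arm:
  targets:
    - [[0.4,0,0],[0,0,0],0]
    - [[0.4,0.04,0],[0,0,0.003],0]
    - [[0.4,0.05,0],[0,0,0.003],0]
    - [[0.4,0.05,0],[0,0,0.003],0]
    - [[0.4,0.05,0],[0,0,0.003],0]
    - [[0.4,0.06,0],[0,0,0],0]
    - [[0.4,0.06,0],[0,0,0],0]
    - [[0.4,0.06,0],[0,0,0],0]
    - [[0.4,0.06,0],[0,0,0],0]
    - [[0.4,0.05,0],[0,0,0],0]
    - [[0.4,0,0],[0,0,0],0]

```text
time: 11.72
ee_pos: [0.6348, -0.1386, 0.0315]
eef_rot: [0.658, 0.753, 0.0, 0.0]
ft_force: [1.0, -1.6, -1.3]
width: 0.0195
grip_force: 59.9
```

```bash
python3 - <<'E'
from h import *
st(); c=snap("scene","s4"); 
a=cv2.resize(c["image"][140:260,330:480],None,fx=5,fy=5,interpolation=cv2.INTER_CUBIC); cv2.imwrite("pics/z4.png",a)
E
```

```text
t 11.72 p [ 0.6348 -0.1386  0.0315] yaw 97.73 z [ 0.  0. -1.] F [ 1.03 -1.59 -1.3 ] w 0.0195 g 59.9
```

View pics/z4.png

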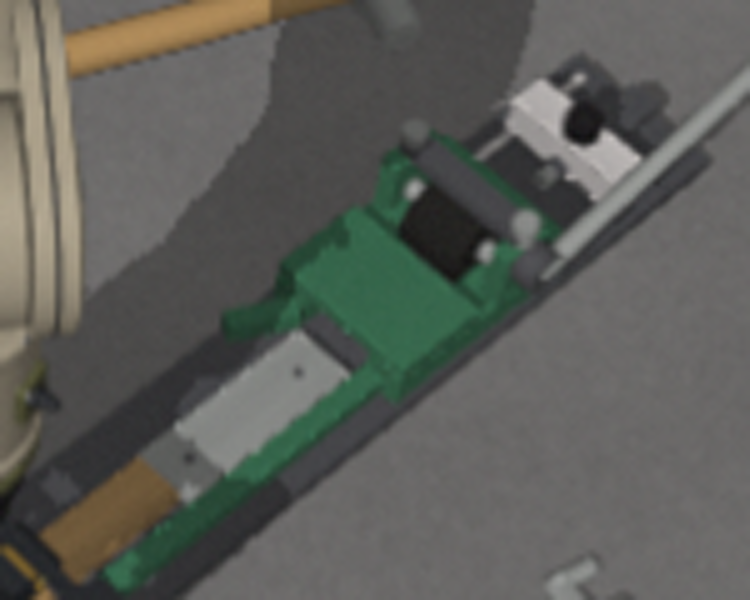

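The bar's front edge, crop (300,332)–(352,378), is just before the mouth. It lies between the lead-in and the fence and is parallel to them. Pushing on straight.

Request:
move_arm:
  targets:
    - [[0.3,0,0],[0,0,0],0]
    - [[0.3,0,0],[0,0,0],0]
    - [[0.3,0,0],[0,0,0],0]
    - [[0.3,0,0],[0,0,0],0]

```text
time: 12.28
ee_pos: [0.6331, -0.1268, 0.0316]
eef_rot: [0.658, 0.753, 0.0, -0.0]
ft_force: [0.4, -1.5, -0.8]
width: 0.0196
grip_force: 59.9
```

Request:
move_arm:
  targets:
    - [[0.3,0,0],[0,0,0],0]
    - [[0.3,0,0],[0,0,0],0]
    - [[0.3,0,0],[0,0,0],0]
    - [[0.3,0,0],[0,0,0],0]

```text
time: 12.78
ee_pos: [0.6315, -0.1149, 0.0315]
eef_rot: [0.658, 0.753, 0.0, 0.0]
ft_force: [0.1, -2.2, -1.0]
width: 0.0198
grip_force: 59.9
```

Request:
move_arm:
  targets:
    - [[0.4,0,0],[0,0,0],0]
    - [[0.4,0,0],[0,0,0],0]
    - [[0.4,0,0],[0,0,0],0]
    - [[0.4,0,0],[0,0,0],0]

```text
time: 13.28
ee_pos: [0.6294, -0.0989, 0.0315]
eef_rot: [0.658, 0.753, 0.0, -0.0]
ft_force: [1.4, -1.0, -1.0]
width: 0.0194
grip_force: 59.9
```

```bash
python3 - <<'E'
from h import *
s,M=st()
u=M[:2,0]; n=np.array([-.9911,-.1332]); print("nose", (s["ee_pos"][:2]+.15*u-[.597,.137])@np.c_[[-.1332,.9911],n], "Ffeed",s["ft_force"][:2]@[-.1332,.9911],s["ft_force"][:2]@n)
E
```

```text
t 13.28 p [ 0.6294 -0.0989  0.0315] yaw 97.74 z [-0.  0. -1.] F [ 1.4  -1.02 -1.03] w 0.0194 g 59.9
nose [-0.088104   -0.00043607] Ffeed -1.1943938664973006 -1.248759542564814
```

Request:
move_arm:
  targets:
    - [[0.4,0,0],[0,0,0],0]
    - [[0.4,0,0],[0,0,0],0]
    - [[0.4,0,0],[0,0,0],0]
    - [[0.4,0,0],[0,0,0],0]
    - [[0.4,0,0],[0,0,0],0]
    - [[0.4,0,0],[0,0,0],0]
    - [[0.4,0,0],[0,0,0],0]
    - [[0.4,0,0],[0,0,0],0]
    - [[0.4,0,0],[0,0,0],0]

```text
time: 14.4
ee_pos: [0.6245, -0.0633, 0.0315]
eef_rot: [0.658, 0.753, 0.0, -0.0]
ft_force: [-0.1, -0.8, 0.0]
width: 0.0196
grip_force: 59.9
```

Request:
move_arm:
  targets:
    - [[0.3,0,0],[0,0,0],0]
    - [[0.3,0,0],[0,0,0],0]
    - [[0.3,0,0],[0,0,0],0]
    - [[0.3,0,0],[0,0,0],0]

```text
time: 14.9
ee_pos: [0.6229, -0.0515, 0.0315]
eef_rot: [0.658, 0.753, 0.0, -0.0]
ft_force: [-0.3, -1.7, -0.5]
width: 0.0194
grip_force: 59.9
```

Request:
move_arm:
  targets:
    - [[0.3,0,0],[0,0,0],0]
    - [[0.3,0,0],[0,0,0],0]
    - [[0.3,0,0],[0,0,0],0]
    - [[0.3,0,0],[0,0,0],0]

```text
time: 15.4
ee_pos: [0.6214, -0.0411, 0.0318]
eef_rot: [0.658, 0.753, -0.0, 0.001]
ft_force: [1.0, -5.1, -0.8]
width: 0.0197
grip_force: 59.9
```

```bash
cat >>h.py <<'E'
def ns():
    s,M=st(); u=M[:2,0]; n=np.array([-.9911,-.1332]); print("nose", (s["ee_pos"][:2]+.15*u-[.597,.137])@np.c_[[-.1332,.9911],n]*1000, "Ffeed",s["ft_force"][:2]@[-.1332,.9911],s["ft_force"][:2]@n)
E
python3 -c "
from h import *
ns()"
```

```text
t 15.4 p [ 0.6214 -0.0411  0.0318] yaw 97.67 z [ 0.001 -0.002 -1.   ] F [ 1.01 -5.15 -0.84] w 0.0197 g 59.9
nose [-29.77288646  -0.42908141] Ffeed -5.234889415636059 -0.3133266630728334
```

Request:
move_arm:
  targets:
    - [[0.2,0,0],[0,0,0],0]
    - [[0.2,0,0],[0,0,0],0]
    - [[0.2,0,0],[0,0,0],0]

```text
time: 15.78
ee_pos: [0.6206, -0.035, 0.0318]
eef_rot: [0.658, 0.753, -0.0, 0.001]
ft_force: [0.2, -5.0, -0.2]
width: 0.0197
grip_force: 59.9
```

Request:
move_arm:
  targets:
    - [[0.2,0,0],[0,0,0],0]
    - [[0.2,0,0],[0,0,0],0]
    - [[0.2,0,0],[0,0,0],0]

```text
time: 16.15
ee_pos: [0.6198, -0.0291, 0.0317]
eef_rot: [0.658, 0.753, -0.0, 0.001]
ft_force: [0.6, -4.7, -0.2]
width: 0.0196
grip_force: 59.9
```

Request:
move_arm:
  targets:
    - [[0.2,0,0],[0,0,0],0]
    - [[0.2,0,0],[0,0,0],0]
    - [[0.2,0,0],[0,0,0],0]

```text
time: 16.52
ee_pos: [0.619, -0.0231, 0.0317]
eef_rot: [0.658, 0.753, -0.0, 0.001]
ft_force: [0.1, -5.8, -0.5]
width: 0.0195
grip_force: 59.9
```

Request:
move_arm:
  targets:
    - [[0.2,0,0],[0,0,0],0]
    - [[0.2,0,0],[0,0,0],0]
    - [[0.2,0,0],[0,0,0],0]

```text
time: 16.9
ee_pos: [0.6182, -0.0172, 0.0318]
eef_rot: [0.658, 0.753, -0.0, 0.001]
ft_force: [0.2, -4.2, 0.1]
width: 0.0194
grip_force: 59.9
```

```bash
python3 -c "
from h import *
ns()"
```

```text
t 16.9 p [ 0.6182 -0.0172  0.0318] yaw 97.68 z [ 0.001 -0.001 -1.   ] F [ 0.19 -4.17  0.15] w 0.0194 g 59.9
nose [-5.643613   -0.38611085] Ffeed -4.154671088410334 0.36908910290138197
```

Request:
move_arm:
  targets:
    - [[0.3,0,0],[0,0,0],0]
    - [[0.3,0,0],[0,0,0],0]
    - [[0.3,0,0],[0,0,0],0]
    - [[0.3,0,0],[0,0,0],0]
    - [[0.3,0,0],[0,0,0],0]
    - [[0.2,0,0],[0,0,0],0]

```text
time: 17.65
ee_pos: [0.6158, -0.0003, 0.0317]
eef_rot: [0.658, 0.753, -0.0, 0.001]
ft_force: [0.3, -5.0, -0.2]
width: 0.0196
grip_force: 59.9
```

Request:
move_arm:
  targets:
    - [[0.2,0,0],[0,0,0],0]
    - [[0.2,0,0],[0,0,0],0]
    - [[0.2,0,0],[0,0,0],0]
    - [[0.2,0,0],[0,0,0],0]

```text
time: 18.15
ee_pos: [0.6148, 0.0076, 0.0317]
eef_rot: [0.658, 0.753, -0.0, 0.001]
ft_force: [0.3, -5.2, -0.7]
width: 0.0197
grip_force: 59.9
```

Request:
move_arm:
  targets:
    - [[0.2,0,0],[0,0,0],0]
    - [[0.2,0,0],[0,0,0],0]
    - [[0.2,0,0],[0,0,0],0]

```text
time: 18.52
ee_pos: [0.6139, 0.0135, 0.0317]
eef_rot: [0.658, 0.753, -0.0, 0.001]
ft_force: [1.1, -4.8, 0.1]
width: 0.0194
grip_force: 59.9
```

```bash
python3 - <<'E'
from h import *
ns(); c=snap("top","t5"); d=snap("scene","s5")
a=cv2.resize(c["image"][195:265,100:220],None,fx=4,fy=4,interpolation=cv2.INTER_CUBIC)
b=cv2.resize(d["image"][140:230,380:480],None,fx=3.2,fy=3.2,interpolation=cv2.INTER_CUBIC)
o=np.zeros((290,800,3),np.uint8); o[:280,:480]=a; o[:288,480:]=b; cv2.imwrite("pics/z5.png",o)
E
```

```text
t 18.52 p [0.6139 0.0135 0.0317] yaw 97.68 z [ 0.    -0.001 -1.   ] F [ 1.15 -4.81  0.12] w 0.0194 g 59.9
nose [25.37654303 -0.28200337] Ffeed -4.921251079901518 -0.49709569351257943
```

View pics/z5.png

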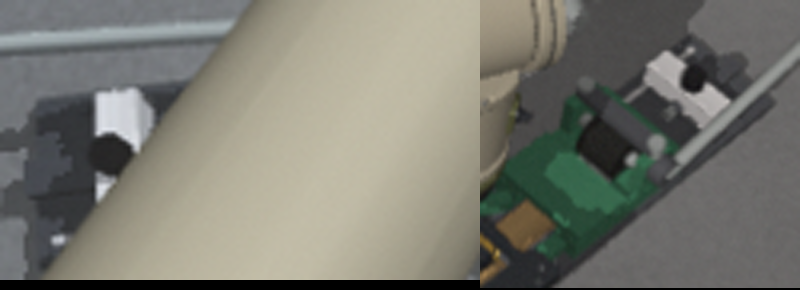

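The scene view shows the stick's nose part inside the guard and the pin at crop (670,110) still free of the bar. Now small steps, watching the force.

Request:
move_arm:
  targets:
    - [[0.2,0,0],[0,0,0],0]
    - [[0.15,0,0],[0,0,0],0]
    - [[0.15,0,0],[0,0,0],0]

```text
time: 19.0
ee_pos: [0.6133, 0.0188, 0.0317]
eef_rot: [0.658, 0.753, -0.0, 0.0]
ft_force: [0.5, -5.5, 0.1]
width: 0.0195
grip_force: 59.9
```

Request:
move_arm:
  targets:
    - [[0.15,0,0],[0,0,0],0]
    - [[0.15,0,0],[0,0,0],0]

```text
time: 19.25
ee_pos: [0.6129, 0.0218, 0.0317]
eef_rot: [0.658, 0.753, -0.0, 0.0]
ft_force: [0.6, -5.6, -0.5]
width: 0.0193
grip_force: 59.9
```

Request:
move_arm:
  targets:
    - [[0.15,0,0],[0,0,0],0]
    - [[0.15,0,0],[0,0,0],0]

```text
time: 19.5
ee_pos: [0.6125, 0.0247, 0.0317]
eef_rot: [0.658, 0.753, -0.0, 0.0]
ft_force: [-0.1, -5.6, -0.0]
width: 0.0195
grip_force: 59.9
```

Request:
move_arm:
  targets:
    - [[0.15,0,0],[0,0,0],0]
    - [[0.1,0,0],[0,0,0],0]

```text
time: 19.75
ee_pos: [0.6121, 0.0272, 0.0316]
eef_rot: [0.658, 0.753, -0.0, 0.0]
ft_force: [0.5, -5.7, -0.5]
width: 0.0193
grip_force: 59.9
```

Request:
move_arm:
  targets:
    - [[0.12,0,0],[0,0,0],0]
    - [[0.12,0,0],[0,0,0],0]

```text
time: 20.0
ee_pos: [0.6118, 0.0296, 0.0317]
eef_rot: [0.658, 0.753, -0.0, 0.0]
ft_force: [1.4, -5.0, -0.5]
width: 0.0199
grip_force: 59.9
```

Request:
move_arm:
  targets:
    - [[0.12,0,0],[0,0,0],0]
    - [[0.1,0,0],[0,0,0],0]

```text
time: 20.25
ee_pos: [0.6116, 0.031, 0.0317]
eef_rot: [0.658, 0.753, -0.001, 0.001]
ft_force: [-0.5, -8.2, 0.5]
width: 0.0196
grip_force: 59.9
```

```bash
python3 -c "
from h import *
ns()"
```

```text
t 20.25 p [0.6116 0.031  0.0317] yaw 97.67 z [ 0.    -0.002 -1.   ] F [-0.52 -8.23  0.54] w 0.0196 g 59.9
nose [42.99601145 -0.30312256] Ffeed -8.08337755171494 1.613903517042834
```

Request:
move_arm:
  targets:
    - [[0.1,0,0],[0,0,0],0]
    - [[0.05,0,0],[0,0,0],0]

```text
time: 20.5
ee_pos: [0.6115, 0.0314, 0.0319]
eef_rot: [0.659, 0.753, -0.001, 0.001]
ft_force: [0.7, -11.3, 1.6]
width: 0.0197
grip_force: 59.9
```

```bash
cat >>h.py <<'E'
def avg(n=8):
    A=[]
    for i in range(n): r.camera("wrist"); s=r.read_state(); A.append([s["ft_force"][:2]@[-.1332,.9911],s["ee_pos"][1]*1000])
    print(np.round(A,2).tolist(),np.mean(A,0),s["time"])
E
python3 -c "
from h import *
avg()"
```

```text
[[-10.72, 31.42], [-10.47, 31.41], [-10.54, 31.42], [-9.97, 31.38], [-10.27, 31.42], [-10.02, 31.44], [-9.68, 31.42], [-9.7, 31.39]] [-10.17077473  31.4137335 ] 20.9
```

Request:
move_arm:
  targets:
    - [[0.06,0,0],[0,0,0],0]
    - [[0.04,0,0],[0,0,0],0]

```text
time: 21.15
ee_pos: [0.6115, 0.0318, 0.032]
eef_rot: [0.659, 0.752, -0.001, 0.002]
ft_force: [1.0, -11.9, 2.1]
width: 0.0196
grip_force: 60.0
```

```bash
python3 -c "
from h import *
avg()"
```

```text
[[-12.07, 31.77], [-11.67, 31.75], [-11.44, 31.77], [-10.91, 31.77], [-12.21, 31.76], [-11.65, 31.76], [-12.19, 31.73], [-11.7, 31.73]] [-11.7316082   31.75628307] 21.55
```

Request:
move_arm:
  targets:
    - [[0.04,0,0],[0,0,0],0]
    - [[0.03,0,0],[0,0,0],0]

```text
time: 21.8
ee_pos: [0.6114, 0.032, 0.0321]
eef_rot: [0.659, 0.752, -0.001, 0.002]
ft_force: [1.8, -13.3, 1.6]
width: 0.0198
grip_force: 60.0
```

```bash
python3 -c "
from h import *
avg(10)"
```

```text
[[-13.33, 31.94], [-13.2, 31.97], [-13.63, 31.97], [-12.44, 31.95], [-12.9, 31.97], [-12.56, 31.96], [-12.01, 31.97], [-12.55, 31.99], [-13.16, 32.02], [-13.19, 31.93]] [-12.89756248  31.96845268] 22.3
```

Request:
move_arm:
  targets:
    - [[-0.2,0,0],[0,0,0],0]
    - [[-0.3,0,0],[0,0,0],0]
    - [[-0.5,0,0],[0,0,0],0]
    - [[-0.8,0,0],[0,0,0],0]
    - [[-1,0,0],[0,0,0],0]
    - [[-1,0,0],[0,0,0],0]
    - [[-1,0,0],[0,0,0],0]
    - [[-1,0,0],[0,0,0],0]
    - [[-1,0,0],[0,0,0],0]
    - [[-1,0,0],[0,0,0],0]
    - [[-0.8,0,0],[0,0,0],0]
    - [[0,0,0],[0,0,0],0]
    - [[0,0,0],[0,0,0],0]

```text
time: 23.92
ee_pos: [0.6226, -0.0489, 0.0315]
eef_rot: [0.658, 0.753, 0.0, -0.0]
ft_force: [-0.6, 0.4, -1.7]
width: 0.0196
grip_force: 59.9
```

```bash
python3 -c "
from h import *
ns()"
```

```text
t 23.93 p [ 0.6226 -0.0489  0.0315] yaw 97.76 z [-0.  0. -1.] F [-0.57  0.36 -1.73] w 0.0196 g 59.9
nose [-37.63306753  -0.36142323] Ffeed 0.43235058370933743 0.5178756440434832
```

Request:
move_arm:
  targets:
    - [[0,0,0.05],[0,0,0],0]
    - [[0,0,0.05],[0,0,0],0]
    - [[0,0,0],[0,0,0],0]

```text
time: 24.3
ee_pos: [0.6227, -0.0488, 0.0309]
eef_rot: [0.658, 0.753, 0.0, -0.0]
ft_force: [-2.8, 1.9, 5.5]
width: 0.019
grip_force: 60.0
```

Request:
move_arm:
  targets:
    - [[0,0,0],[0,0,0],10]
    - [[0,0,0],[0,0,0],25]
    - [[0,0,0],[0,0,0],25]
    - [[0,0,0],[0,0,0],50]
    - [[0,0,0],[0,0,0],50]
    - [[0,0,0],[0,0,0],50]
    - [[0,0,-2],[0,0,0],50]
    - [[0,0,-3],[0,0,0],50]
    - [[0,0,-5],[0,0,0],50]
    - [[0,0,-5],[0,0,0],50]
    - [[0,0,-5],[0,0,0],50]

```text
time: 25.68
ee_pos: [0.6224, -0.0498, 0.2338]
eef_rot: [0.658, 0.753, 0.001, 0.0]
ft_force: [1.0, 0.5, -0.8]
width: 0.0438
grip_force: 0.0
```

Request:
move_arm:
  targets:
    - [[-5,0,0],[0,0,0],50]
    - [[-5,0,0],[0,0,0],50]
    - [[-5,0,0],[0,0,0],50]
    - [[-5,0,0],[0,0,0],50]
    - [[-5,-1,0],[0,0,0],50]
    - [[-5,-1,0],[0,0,0],50]
    - [[0,0,0],[0,0,0],50]

```text
time: 26.55
ee_pos: [0.6401, -0.3553, 0.2318]
eef_rot: [0.661, 0.751, -0.002, 0.001]
ft_force: [0.1, -0.2, 0.5]
width: 0.0438
grip_force: 0.0
```

```bash
python3 - <<'E'
from h import *
st(); c=snap("top","t6"); d=snap("scene","s6")
a=cv2.resize(c["image"][185:265,100:340],None,fx=3.3,fy=3.3,interpolation=cv2.INTER_CUBIC)
b=cv2.resize(d["image"][130:280,300:500],None,fx=2.2,fy=2.2,interpolation=cv2.INTER_CUBIC)
o=np.zeros((600,800,3),np.uint8); o[:a.shape[0],:a.shape[1]]=a; o[265:265+b.shape[0],:b.shape[1]]=b; cv2.imwrite("pics/z6.png",o)
E
```

```text
t 26.55 p [ 0.6401 -0.3553  0.2318] yaw 97.29 z [-0.001 -0.003 -1.   ] F [ 0.12 -0.19  0.47] w 0.0438 g 0.0
```

View pics/z6.png

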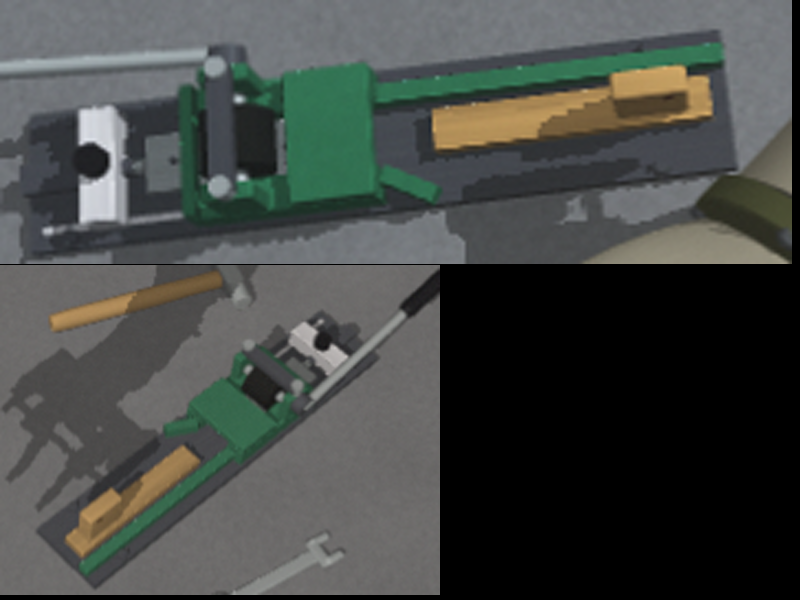

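The bar's front end, crop (147,165), rests on the pin's tip. The stick lies flat on the bed, out of the guard with its nose at (433,130), and nothing else moved.

```bash
python3 -c "
from bench import r
print(r.close_job())"
```

```text
the job is handed in; nothing more can be done
None
```

The job is handed in: the bar was pressed home with an estimated 7 to 8 N on the pin over its running drag and still rests against the pin, and the stick lies flat on the bed, clear of the guard.

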